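# Release the tank wagon and stop it with the other finger

### The arm

A 6-joint arm with a two-finger parallel gripper is mounted at the origin on the work surface. World frame = base frame: x ahead of the robot, y to its left, z up, the work surface at z = 0. Lengths are in m, angles in rad, forces in N, time in s.
With the tool pointing down it reaches from about 0.25 to 0.725 m from the base axis. Payload 4 kg.
Tool frame: the origin (TCP) lies on the centre line of the jaws, within the pads' length; the fingertips stand 19 mm ahead of it and the grasp point (between the pads) is the TCP; z points along the fingers, y is the direction in which the jaws open and shut (so a half turn about z gives the same grasp; the last joint's range is limited). The gripper opens to 85 mm and grips with 20 to 120 N. Pads are 22 mm wide; open, the fingers measure 114 mm over their backs; the gripper's body (76 mm by 85 mm) begins 54 mm behind the grasp point. The pads swing forward as they close: fully open they stand 13 mm farther back than shut.
Start: joints at [1.297, 0.241, 0.005, 1.335, 0, 1.571], TCP at [0.135, 0.481, 0.25] pointing down, gripper open.
Joint ranges: [-2.72, 2.72], [-1.05, 1.87], [-1.09, 1.28], [-1.99, 2.15], [-1.42, 1.44], [-3.14, 3.14]. Speed limits (rad/s): [2.79, 2.79, 3.14, 3.14, 3.14, 3.14].

### API

Orientations are given as a unit quaternion [x, y, z, w].
In Python, from workcell import bot gives the robot as it stands. The module is installed in compiled form; this text tells all that it offers.
- The arm moves only by the shell command python3 -m handwheel 'ROWS' [OPENING]. ROWS is JSON, a list of rows, each an object of numbers: "dx", "dy", "dz": the shift along the tool's x, y, z as a fraction of full scale; "ax", "ay", "az": the turn, a rotation vector about the tool's x, y, z as a fraction of full scale. In form: [{"dx": .., "dy": .., "dz": .., "ax": .., "ay": .., "az": ..}, ...]. A call has 1 to 12 rows; each row shifts and turns the commanded pose from where the row before left it, along the tool's axes as they then stand; what a row does not reach is not made up. Full scale, the value 1, is 2.5 cm for a shift and 0.15 rad for a turn. A row lasts 1/10 s, in which the tool goes at most 50 mm and 8.59 degrees, less where a joint would pass 70% of its speed; a pose out of reach is approached as far as the arm can. A call with a number of a shift or a turn outside -1 to 1 is refused whole. A call with a gripper value outside its range is refused whole. OPENING is the gripper's target within -1 to 1 (fully open at 1, half-way at 0, shut at -1), set as the call begins (- or left out, the last holds). The fingers move at their own pace and stop on an object; the grip force is fixed at half the most. Time passes only in rows, so rows that do not move let the fingers close. It gives the time, the measured TCP pose, the force and the opening at its end, in the units of the state.
- bot.get_obs(): the state, without advancing time (a new reading comes with each control period).
- bot.camera(name): name is "side" or "top"; returns a dict with "img" (400x640x3 uint8, red, green, blue), "intrinsics" (3x3 intrinsics, pixels), "eye" and "rotation" of the camera in the world. Camera axes: x right, y down, z forward; pixel columns grow to the right and rows downward; lengths in m; the calibration is good to about 2 mm. A picture is of the moment at which its call begins. There is no depth.
- bot.job_done(): hands the job in, once; it reports no verdict.
Trained networks look in a picture, given as the dict that the camera call returned (one of the last four; its "shot" number tells which), for a name from the list of things; names that differ only in an ending like _2 or _b are one class to them, and where a whole thing is asked for, a point or a joint stands for the part that bears it (a point fixed in the world has none). Each returns a list of dicts, best first, with "confidence" (0 to 1); they miss things now and then, are a little off and sometimes report something else, mostly with a low value. They report only what shows in the picture. A call takes as long as a camera call. They do not tell look-alikes from the thing itself.
- bot.trace(thing, picture): "region" (400x640 bool, what is visible of it) and "rect" ([centre column, centre row, width, height] in pixels, round what is visible of it).
The state is a dict: "clock": time; "joint_pos": joint angles; "joint_vel": joint speeds; "tau": joint torques, N m; "eef_pos": TCP position; "tool_rot": TCP orientation; "ft_force": force on the tool from outside, world axes, zero at the start; "ft_torque": the same for the moment, N m; "grip_width": finger opening in m.
Only numpy, scipy, OpenCV 4.12 (cv2) and the standard library are available. Lean on these libraries where they do the work, as an engineer would, in place of code of your own. Each camera call takes 0.05 s, during which the arm holds its last target.

### The job

Release the tank wagon from its spring dock: press that dock's pad fully down with one fingertip, and with the other finger, standing in the track ahead, stop the wagon as it pops out, within 4 cm of where it started. Finish still holding it so: pad down under the one finger, the wagon at rest on its track and pressed by the spring ram against the other. Do not grip, lift or tip anything, and leave the box wagon, its dock and the other things alone.

Things in the scene. Friction and masses are not known exactly. Their poses are not given: they have to be found in the camera images.
- tank_dock: Launch dock of the tank wagon, fixed, aluminium. Origin: on the table, on the track's centreline, under the docked wagon's front edge. +x: the way the wagon leaves, z up. Flat track bed 14 mm above the table, from x = -135 to +110 mm (open end), with guide strips 6 mm high above the bed at y = +-24.5 to 28.5 mm. A grey housing, top 44 mm above the table, stands at x = -135 to -109 mm.
- tank_ram_face (a point): Front face of the spring ram behind the tank wagon, 26 mm above the table. It pushes the docked wagon with about 3 N, and 1.4 N at the end of its 40 mm stroke; beyond that the wagon runs on alone.
- tank_stopline (a point): Point on the track bed under the docked tank wagon's front edge. The stop bar that holds the wagon lies across the track here, from 0 to 6 mm ahead of this point, 8 mm high above the bed; it is one piece with the press pad and sinks with it.
- tank_wagon: Model tank wagon, the one to release: a lying steel cylinder with a small dome on a black chassis. Chassis 90 mm long (x), 46 mm wide, 22 mm high, flat ends; 55 mm high overall, about 0.2 kg. Origin: centre of its underside, on the track bed. +x towards the open end of the track. Glides very easily.
- tank_pad_top (a point): Centre of the top of the tank dock's press pad: ribbed grey plate, 44 mm along the track, 30 mm across, right of the track as the wagon leaves, at x = 35, y = -58 mm in the dock's frame, 33 mm above the table when up. Goes straight down 14 mm on a spring (1.5 N at the top, 5 N at the bottom). About 8 mm down it frees the wagon, which pops out at up to 0.8 m/s.
- tank_pad (a joint): How far the tank dock's pad is pressed down (m): 0 up, 0.014 fully down.
- box_dock: Launch dock of the box wagon, same make and same frame as the tank wagon's dock; leave it alone.
- box_wagon: Model box wagon in the other dock, leave it alone: a ribbed grey box with a flat dark roof on a black chassis. Chassis 90 mm long (x), 46 mm wide, 22 mm high, flat ends; 53 mm high overall, about 0.2 kg. Origin: centre of its underside, on the track bed. +x towards the open end of the track. Glides very easily.
- box_pad (a joint): How far the box dock's pad is pressed down (m): 0 up, 0.014 fully down. Leave it alone.
- container: Loose model freight container 50 x 24 x 26 mm, origin at the centre of its underside; leave it alone.
- screwdriver: Loose screwdriver, 180 mm, lying at the right; leave it alone.
- jar: Loose clear jar with a steel cap, 56 mm across, 70 mm high, origin at the centre of its underside; leave it alone.
- axle_weight: Loose brass turned weight, 36 mm across, 36 mm high, origin at the centre of its underside; leave it alone.
- sensor: Loose sensor on a small plate 50 x 30 mm, 53 mm high, origin at the centre of its underside; leave it alone.
- loco: Loose model locomotive 115 x 36 x 50 mm, origin at the centre of its underside; leave it alone.
Not all that is in view belongs to the job. What is shaped like the tank_wagon but brown is not meant.

How it is judged:
At the end, for the whole second after the job is handed in: A finger holds the tank dock's pad at least 10.5 mm down (over 1 N); the tank wagon is upright on its track, 4 to 42 mm out from its docked place, at rest (under 0.02 m/s), not lifted (4 mm) or askew (0.15 rad), pressed on a finger with over 0.3 N; the box dock's pad is up (value of joint tank_pad above 0.0105 m and contact force between the fingers and tank_dock above 1 N and x of tank_wagon in the frame of tank_dock between -0.041 and -0.003 m and contact force between the fingers and tank_wagon above 0.3 N and linear speed of tank_wagon below 0.02 m/s and z of tank_wagon in the frame of tank_dock below 0.018 m and angle between tank_wagon's own z axis and vertical below 0.06 rad and angle between the x axis of tank_wagon and the x axis of tank_dock, either way round below 0.15 rad and value of joint box_pad below 0.003 m); the arm keeps its last pose, push and grip.
It fails at once if the tank wagon ran away (more than 50 mm from its docked place) (distance of tank_wagon from where it was at the start of the episode above 0.05 m).
It fails at once if the tank wagon was lifted (over 6 mm) or tipped (over 0.2 rad) (z of tank_wagon in the frame of tank_dock above 0.02 m or angle between tank_wagon's own z axis and vertical above 0.2 rad).
It fails at once if the box wagon or its dock was disturbed (wagon moved over 10 mm, pad pressed over 6 mm) (distance of box_wagon from where it was at the start of the episode above 0.01 m or value of joint box_pad above 0.006 m).
It fails at once if a bystander was moved more than 20 mm (distance of any of container, screwdriver, jar, axle_weight, sensor, loco from where it was at the start of the episode above 0.02 m).
It also fails if it takes over 38 s, if anything falls off the work surface, if the arm or the gripper's body presses on something with over 40 N, if the wrist force passes 120 N, or if a joint passes its speed limit or range.

## Working session

There is one attempt and no reset: what is moved stays moved. The work goes in short steps, Python scripts to look and compute and a shell command to move; the robot and the scene stay as the last step left them, time stands still between calls to the robot, and variables do not carry over. Pictures are saved under pics/ and viewed, and the job is handed in when it is done.

```bash
mkdir -p pics
cat > h.py <<'E'
import numpy as np, cv2
from workcell import bot
def shot(n,f):
    c=bot.camera(n); cv2.imwrite('pics/'+f,c['img'][:,:,::-1]); return c
def ray(c,u,v):
    d=np.linalg.inv(c['intrinsics'])@[u,v,1]; return np.array(c['eye']),np.array(c['rotation'])@d
def atz(c,u,v,z):
    e,d=ray(c,u,v); return e+d*(z-e[2])/d[2]
def proj(c,p):
    q=np.array(c['rotation']).T@(np.array(p)-c['eye']); r=c['intrinsics']@q; return r[:2]/r[2]
E
python3 - <<'E'
from h import *
np.set_printoptions(precision=4,suppress=True)
for n in('top','side'):
    c=shot(n,n+'1.png'); print(n,c['eye'],c['rotation'],c['intrinsics'])
    for t in ('tank_wagon','tank_dock','tank_pad','box_wagon','box_dock','tank_pad_top','tank_stopline'):
        try:
            for r in bot.trace(t,c): print(t,r['confidence'],np.round(r['rect'],1))
        except Exception as ex: print(t,ex)
print(bot.get_obs())
E
```

```text
top [ 0.4446 -0.0246  1.4223] [ 0.7086 -0.7044  0.0321 -0.0262] [[467.3533   0.     315.4034]
 [  0.     467.3533 197.4278]
 [  0.       0.       1.    ]]
tank_wagon 0.77 [385.5 216.7  23.4  34.3]
tank_wagon 0.66 [350.8 280.5  26.6  35.3]
tank_wagon 0.18 [239.1 202.9  37.3  24.5]
tank_dock 0.74 [382.9 207.6  40.6  81.9]
tank_pad 0.79 [388.5 191.5  31.7  20.6]
box_wagon 0.94 [228.2 221.2  25.4  37. ]
box_dock 0.64 [236.8 213.7  41.1  83.3]
tank_pad_top 0.5 [398.2 188.5  11.6  20.4]
tank_stopline 0.85 [385.1 209.2  43.9  81.8]
side [0.2893 0.746  0.7143] [-0.1364  0.8891 -0.4306  0.0739] [[387.7773   0.     319.5698]
 [  0.     387.7773 203.7256]
 [  0.       0.       1.    ]]
tank_wagon 0.87 [405.  208.7  31.3  23.8]
tank_wagon 0.85 [354.2 173.7  29.   19. ]
tank_wagon 0.6 [319.4 200.6  32.9  21.1]
tank_wagon 0.29 [249.1 216.4  19.3  31.7]
tank_pad 0.46 [333.6 172.3  16.9  16.8]
box_wagon 0.86 [313.4 289.1  44.2  40.9]
box_dock 0.61 [301.6 290.5 110.1  71.4]
tank_pad_top 0.21 [211.2 355.4  60.7  34.1]
tank_stopline 0.6 [346.1 175.3  79.9  34.6]
{'clock': 0.8, 'joint_pos': array([ 1.297 ,  0.2405,  0.005 ,  1.3352, -0.    ,  1.5708]), 'joint_vel': array([-0.0004, -0.0009, -0.0004,  0.0003, -0.0012,  0.0021]), 'tau': array([  0.0008, -37.2154,  25.2677,   0.001 ,  -0.    ,   0.    ]), 'eef_pos': array([0.1352, 0.4814, 0.2504]), 'tool_rot': array([0.1365, 0.9906, 0.0001, 0.    ]), 'ft_force': array([ 0.6345, -0.1326, -0.2552]), 'ft_torque': array([0.0152, 0.0117, 0.0421]), 'grip_width': 0.08545603608552027}
```

View pics/top1.png

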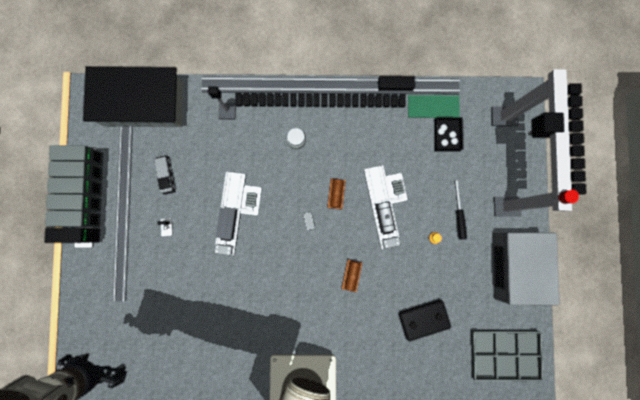

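View pics/side1.png

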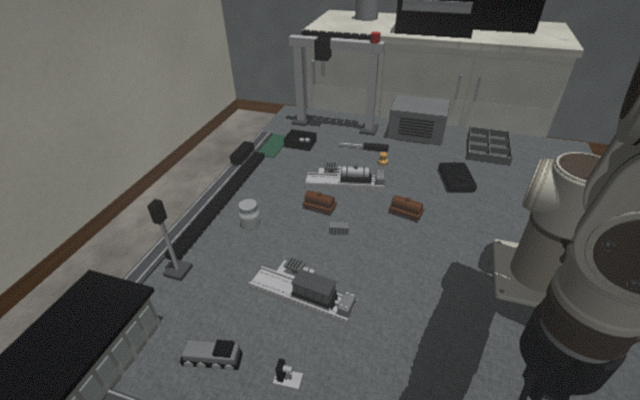

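Run:
```python
import cv2
a=cv2.imread('pics/top1.png')[140:330,320:460]; cv2.imwrite('pics/topc.png',cv2.resize(a,None,fx=4,fy=4,interpolation=cv2.INTER_CUBIC)[:600*2][:, :])
a=cv2.imread('pics/top1.png')[160:260,340:460]; cv2.imwrite('pics/topd.png',cv2.resize(a,None,fx=6,fy=6,interpolation=cv2.INTER_CUBIC))
a=cv2.imread('pics/side1.png')[140:230,290:420]; cv2.imwrite('pics/sided.png',cv2.resize(a,None,fx=6,fy=6,interpolation=cv2.INTER_CUBIC))
```

```text
(no output)
```

View pics/topd.png

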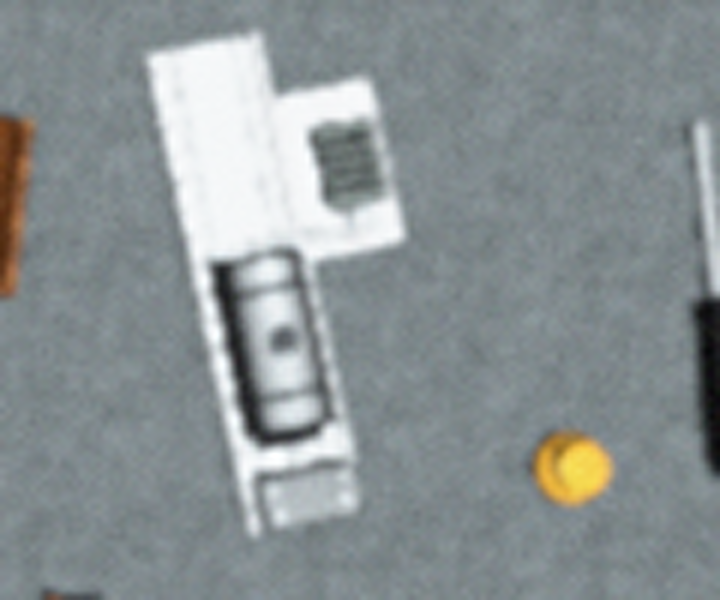

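View pics/sided.png

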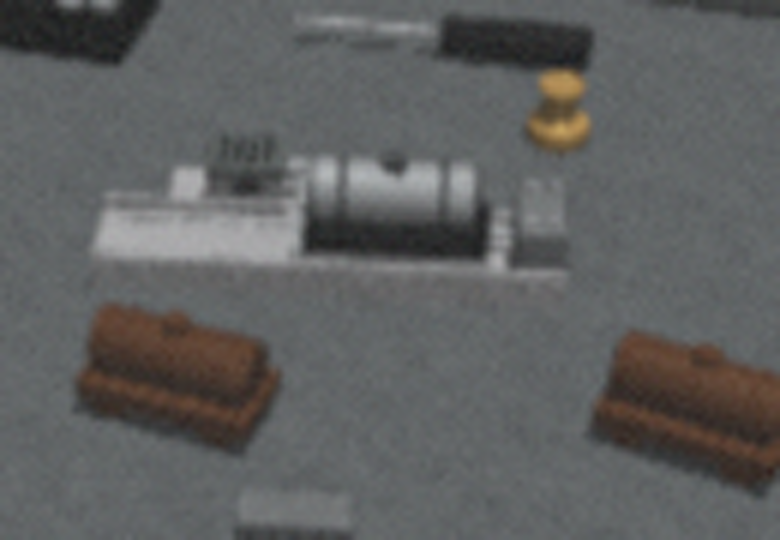

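```bash
cat > fit.py <<'E'
from h import *
from scipy.spatial.transform import Rotation as R
from scipy.optimize import least_squares
import h
def proj(c,p):
    q=R.from_quat(c['rotation']).as_matrix().T@(np.array(p)-c['eye']); r=c['intrinsics']@q; return r[:2]/r[2]
np.set_printoptions(precision=4,suppress=True)
T=shot('top','t2.png');S=shot('side','s2.png')
ft=[((110,28.5,20),148,54),((110,-28.5,20),262,34),((35,-58,33),348,164),((-122,0,44),308,495),((0,23,36),212,262),((-90,23,36),250,440),((-135,28.5,20),255,535)]
fs=[((110,28.5,0),95,260),((-135,28.5,0),568,282),((35,-58,33),243,165),((0,23,20),305,250),((0,23,36),307,212),((-90,23,36),488,210),((-109,23,44),518,205)]
def tw(q,p):
    p=np.array(p)/1000; c,s=np.cos(q[2]),np.sin(q[2]); return np.array([q[0]+c*p[0]-s*p[1],q[1]+s*p[0]+c*p[1],p[2]])
def res(q,full=1):
    r=[]
    for p,a,b in ft: r+=list(proj(T,tw(q,p))-[(a+.5)/6-.5+340,(b+.5)/6-.5+160])
    for p,a,b in fs: r+=list(proj(S,tw(q,p))-[(a+.5)/6-.5+290,(b+.5)/6-.5+140])
    return np.array(r)
s=least_squares(res,[.4,-.2,.2],loss='soft_l1'); print(s.x); print(res(s.x).reshape(-1,2))
q=s.x
for z in ((35,-58,33),(0,0,14)): print(tw(q,z))
E
python3 fit.py
```

```text
[ 0.5464 -0.2363  0.2191]
[[ 0.3735  0.5787]
 [-0.3047 -0.0137]
 [ 1.212  -0.1195]
 [ 1.4478  0.3832]
 [ 0.2518  0.5845]
 [ 0.6615  0.5576]
 [ 0.5892 -0.0896]
 [-0.4557  3.8279]
 [-1.0128  3.5082]
 [ 0.5279 -3.0184]
 [-0.4191  0.7443]
 [-0.656   2.8274]
 [-1.5074  4.3499]
 [-0.075   3.2746]]
[ 0.5932 -0.2853  0.033 ]
[ 0.5464 -0.2363  0.014 ]
```

```bash
cat >> fit.py <<'E'
def ov(c,crop,f,name):
    u0,v0,u1,v1=crop
    a=cv2.resize(c['img'][v0:v1,u0:u1,::-1],None,fx=6,fy=6,interpolation=cv2.INTER_CUBIC)
    def L(ps,col):
        P=np.array([((proj(c,tw(q,p))-[u0,v0]+.5)*6-.5) for p in ps]).round().astype(np.int32)
        cv2.polylines(a,[P],True,col,1)
    def box(x0,x1,y0,y1,z,col): L([(x0,y0,z),(x1,y0,z),(x1,y1,z),(x0,y1,z)],col)
    box(-135,110,-28.5,28.5,20,(0,0,255)); box(13,57,-73,-43,33,(0,255,0)); box(-90,0,-23,23,36,(255,0,0)); box(-135,-109,-23,23,44,(0,255,255)); box(-135,110,-28.5,28.5,0,(255,0,255))
    cv2.imwrite('pics/'+f,a)
ov(T,(340,160,460,260),'ovt.png','t'); ov(S,(290,140,420,230),'ovs.png','s')
for n in('axle_weight','jar','sensor','container'):
    for c in (T,S):
        for r in bot.trace(n,c)[:1]: print(n,r['rect'],r['confidence'])
E
python3 fit.py|tail -8
```

```text
[ 0.5464 -0.2363  0.014 ]
axle_weight [436.5, 238.3, 10.4, 8.4] 0.52
axle_weight [384.8, 157.6, 8.1, 12.9] 0.46
jar [293.9, 138.1, 17.1, 24.1] 0.62
jar [249.7, 216.4, 19.3, 33.9] 0.98
sensor [288.9, 373.4, 30.6, 32.0] 0.83
container [310.5, 221.4, 7.7, 15.7] 0.6
container [338.5, 224.6, 19.3, 16.6] 0.63
```

View pics/ovt.png

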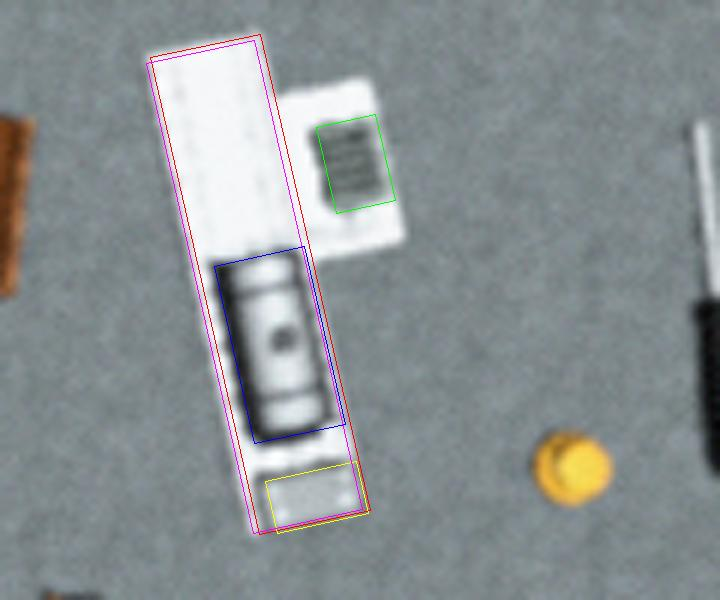

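View pics/ovs.png

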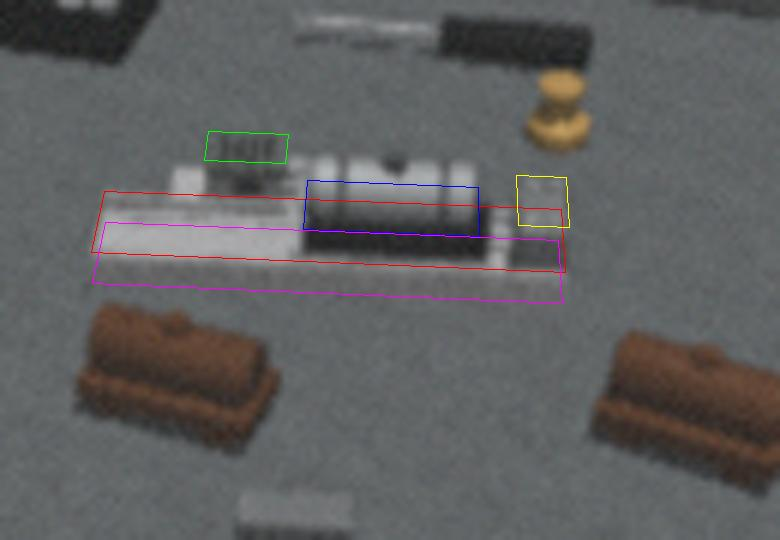

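```bash
python3 - <<'E'
s=open('fit.py').read()
import re
s=re.sub(r"ft=.*","ft=[((110,28.5,20),148,54),((110,-28.5,20),262,34),((35,-58,33),348,164),((-122,0,44),308,495),((0,23,36),212,262),((-90,23,36),250,440),((-135,28.5,20),253,536),((-135,-23,44),355,510)]",s)
s=re.sub(r"fs=.*","fs=[((110,28.5,20),95,257),((-135,28.5,20),569,272),((35,-58,33),246,150),((0,23,36),305,210),((-90,23,36),487,208),((-109,23,44),520,232),((-135,23,44),565,234)]",s)
open('fit.py','w').write(s)
E
python3 fit.py
```

```text
[ 0.5464 -0.2345  0.2092]
[[ 0.1276  0.4363]
 [-0.51    0.0249]
 [ 0.7838  0.0658]
 [ 0.4528  0.4921]
 [-0.352   0.5321]
 [-0.2392  0.5676]
 [-0.1198 -0.2329]
 [ 1.2025  0.7542]
 [-0.9033 -0.7648]
 [-0.7676  0.4915]
 [ 0.0819 -0.288 ]
 [-0.5234  3.469 ]
 [-1.5096  5.1599]
 [-0.5663 -0.7145]
 [ 0.546  -0.6537]]
[ 0.5926 -0.284   0.033 ]
[ 0.5464 -0.2345  0.014 ]
axle_weight [436.2, 238.7, 14.4, 11.5] 0.43
axle_weight [384.0, 157.2, 9.3, 10.1] 0.5
jar [297.1, 140.3, 17.1, 20.6] 0.81
jar [247.7, 214.2, 17.9, 29.7] 0.98
sensor [165.8, 227.7, 9.0, 13.2] 0.63
sensor [287.9, 372.9, 28.2, 30.4] 0.76
container [308.7, 222.2, 9.0, 17.7] 0.63
container [337.7, 227.2, 15.2, 15.2] 0.5
```

View pics/ovt.png

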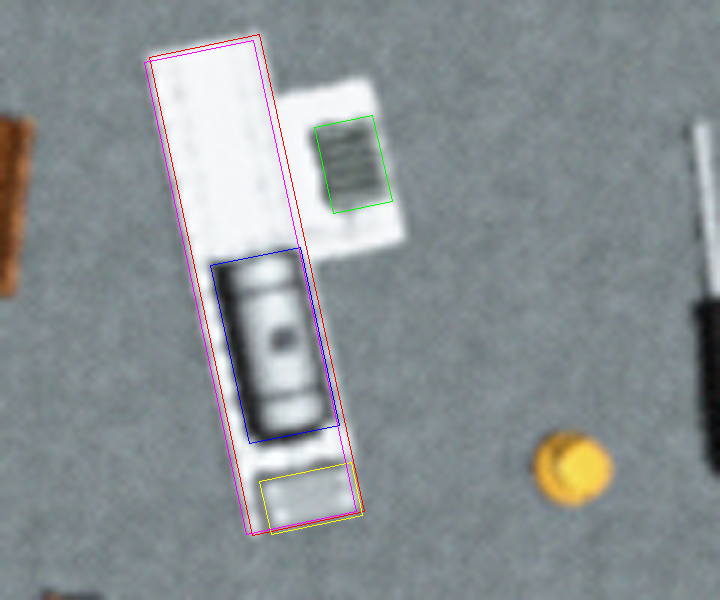

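View pics/ovs.png

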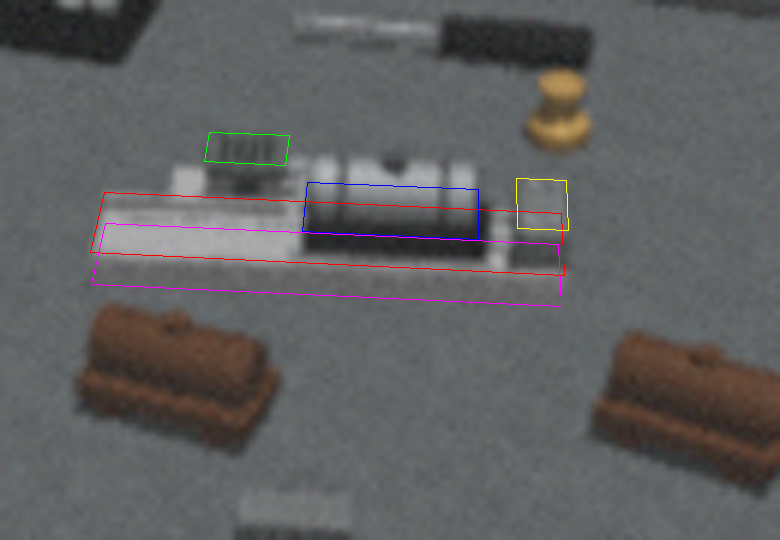

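```bash
python3 -m handwheel '[{"az":-0.8},{"az":-0.8},{"az":-0.8},{"az":-0.8},{"dx":-0.3,"dy":-0.9},{"dx":-0.3,"dy":-0.9},{"dx":-0.3,"dy":-0.9},{"dx":-0.3,"dy":-0.9},{"dx":-0.3,"dy":-0.9},{"dx":-0.3,"dy":-0.9},{"dx":-0.3,"dy":-0.9},{"dx":-0.3,"dy":-0.9}]' 0
```

```text
invalid input
```

```bash
python3 -m handwheel '[{"dx":-0.3,"dy":-0.9},{"dx":-0.3,"dy":-0.9},{"dx":-0.3,"dy":-0.9},{"dx":-0.3,"dy":-0.9},{"dx":-0.3,"dy":-0.9},{"dx":-0.3,"dy":-0.9},{"dx":-0.3,"dy":-0.9},{"dx":-0.3,"dy":-0.9},{"dx":-0.3,"dy":-0.9},{"dx":-0.3,"dy":-0.9},{"dx":-0.3,"dy":-0.9},{"dx":-0.3,"dy":-0.9}]'
```

```text
invalid input
```

```bash
python3 -m handwheel '[{"dx":-0.3,"dy":-0.9},{"dx":-0.3,"dy":-0.9},{"dx":-0.3,"dy":-0.9},{"dx":-0.3,"dy":-0.9},{"dx":-0.3,"dy":-0.9},{"dx":-0.3,"dy":-0.9},{"dx":-0.3,"dy":-0.9},{"dx":-0.3,"dy":-0.9},{"dx":-0.3,"dy":-0.9},{"dx":-0.3,"dy":-0.9},{}]'
```

```text
invalid input
```

```bash
python3 -m handwheel '[{"dx":0,"dy":0,"dz":0,"ax":0,"ay":0,"az":-0.8},{"dx":0,"dy":0,"dz":0,"ax":0,"ay":0,"az":-0.8},{"dx":0,"dy":0,"dz":0,"ax":0,"ay":0,"az":-0.8},{"dx":0,"dy":0,"dz":0,"ax":0,"ay":0,"az":-0.8},{"dx":-0.3,"dy":-0.9,"dz":0,"ax":0,"ay":0,"az":0},{"dx":-0.3,"dy":-0.9,"dz":0,"ax":0,"ay":0,"az":0},{"dx":-0.3,"dy":-0.9,"dz":0,"ax":0,"ay":0,"az":0},{"dx":-0.3,"dy":-0.9,"dz":0,"ax":0,"ay":0,"az":0},{"dx":-0.3,"dy":-0.9,"dz":0,"ax":0,"ay":0,"az":0},{"dx":-0.3,"dy":-0.9,"dz":0,"ax":0,"ay":0,"az":0}]' 0
```

```text
clock: 2.9
eef_pos: [0.2072, 0.3576, 0.2504]
tool_rot: [-0.103, 0.995, 0.0, 0.0]
ft_force: [0.6, 0.7, -1.0]
grip_width: 0.0425
```

```bash
python3 -m handwheel '[{"dx":-0.3,"dy":-0.9,"dz":0,"ax":0,"ay":0,"az":0},{"dx":-0.3,"dy":-0.9,"dz":0,"ax":0,"ay":0,"az":0},{"dx":-0.3,"dy":-0.9,"dz":0,"ax":0,"ay":0,"az":0},{"dx":-0.3,"dy":-0.9,"dz":0,"ax":0,"ay":0,"az":0},{"dx":-0.3,"dy":-0.9,"dz":0,"ax":0,"ay":0,"az":0},{"dx":-0.3,"dy":-0.9,"dz":0,"ax":0,"ay":0,"az":0},{"dx":-0.3,"dy":-0.9,"dz":0,"ax":0,"ay":0,"az":0},{"dx":-0.3,"dy":-0.9,"dz":0,"ax":0,"ay":0,"az":0},{"dx":-0.3,"dy":-0.9,"dz":0,"ax":0,"ay":0,"az":0},{"dx":-0.3,"dy":-0.9,"dz":0,"ax":0,"ay":0,"az":0},{"dx":-0.3,"dy":-0.9,"dz":0,"ax":0,"ay":0,"az":0},{"dx":-0.3,"dy":-0.9,"dz":0,"ax":0,"ay":0,"az":0}]'
python3 -m handwheel '[{"dx":-0.3,"dy":-0.9,"dz":0,"ax":0,"ay":0,"az":0},{"dx":-0.3,"dy":-0.9,"dz":0,"ax":0,"ay":0,"az":0},{"dx":-0.3,"dy":-0.9,"dz":0,"ax":0,"ay":0,"az":0},{"dx":-0.3,"dy":-0.9,"dz":0,"ax":0,"ay":0,"az":0},{"dx":-0.3,"dy":-0.9,"dz":0,"ax":0,"ay":0,"az":0},{"dx":-0.3,"dy":-0.9,"dz":0,"ax":0,"ay":0,"az":0},{"dx":-0.3,"dy":-0.9,"dz":0,"ax":0,"ay":0,"az":0},{"dx":-0.3,"dy":-0.9,"dz":0,"ax":0,"ay":0,"az":0},{"dx":-0.3,"dy":-0.9,"dz":0,"ax":0,"ay":0,"az":0},{"dx":-0.3,"dy":-0.9,"dz":0,"ax":0,"ay":0,"az":0},{"dx":-0.3,"dy":-0.9,"dz":0,"ax":0,"ay":0,"az":0},{"dx":-0.3,"dy":-0.9,"dz":0,"ax":0,"ay":0,"az":0}]'
```

```text
clock: 4.1
eef_pos: [0.3507, 0.1117, 0.2505]
tool_rot: [-0.103, 0.995, 0.0, 0.0]
ft_force: [0.0, -0.2, -0.8]
grip_width: 0.0427
clock: 5.3
eef_pos: [0.4941, -0.1342, 0.2503]
tool_rot: [-0.103, 0.995, 0.0, 0.0]
ft_force: [-0.4, -0.0, 0.0]
grip_width: 0.0426
```

```bash
python3 -m handwheel '[{"dx":-0.4,"dy":-0.92,"dz":0,"ax":0,"ay":0,"az":0},{"dx":-0.4,"dy":-0.92,"dz":0,"ax":0,"ay":0,"az":0},{"dx":-0.4,"dy":-0.92,"dz":0,"ax":0,"ay":0,"az":0},{"dx":-0.4,"dy":-0.92,"dz":0,"ax":0,"ay":0,"az":0},{"dx":-0.4,"dy":-0.92,"dz":0,"ax":0,"ay":0,"az":0},{"dx":-0.4,"dy":-0.92,"dz":0,"ax":0,"ay":0,"az":0},{"dx":0,"dy":0,"dz":1,"ax":0,"ay":0,"az":0},{"dx":0,"dy":0,"dz":1,"ax":0,"ay":0,"az":0},{"dx":0,"dy":0,"dz":1,"ax":0,"ay":0,"az":0},{"dx":0,"dy":0,"dz":1,"ax":0,"ay":0,"az":0},{"dx":0,"dy":0,"dz":1,"ax":0,"ay":0,"az":0},{"dx":0,"dy":0,"dz":0,"ax":0,"ay":0,"az":0}]'
python3 - <<'E'
from h import *
c=shot('top','t3.png');cv2.imwrite('pics/t3c.png',cv2.resize(c['img'][150:260,330:460,::-1],None,fx=6,fy=5.4,interpolation=cv2.INTER_CUBIC))
c=shot('side','s3.png');cv2.imwrite('pics/s3c.png',cv2.resize(c['img'][130:230,290:420,::-1],None,fx=6,fy=6,interpolation=cv2.INTER_CUBIC))
E
```

```text
clock: 6.5
eef_pos: [0.5779, -0.2549, 0.1209]
tool_rot: [-0.103, 0.995, 0.002, -0.004]
ft_force: [-0.3, 0.3, -1.5]
grip_width: 0.0425
```

View pics/t3c.png

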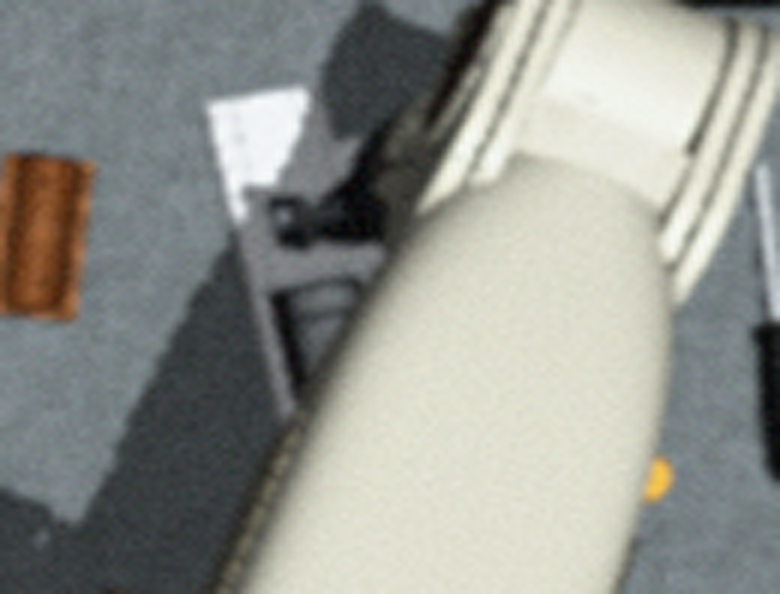

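View pics/s3c.png

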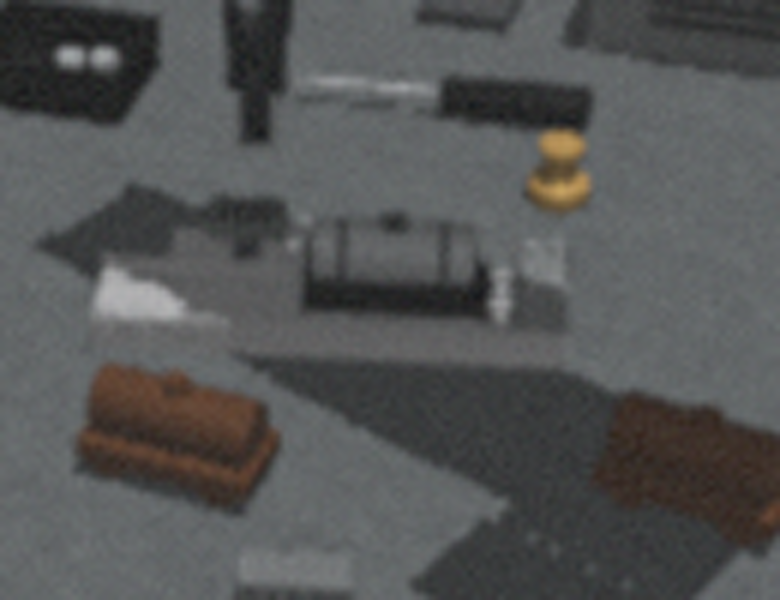

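```bash
cat > g.py <<'E'
from fit import proj,tw
from h import *
from scipy.spatial.transform import Rotation as R
o=bot.get_obs();print(o['clock'],o['eef_pos'],o['ft_force'],o['grip_width'])
q=[.5464,-.2345,.209]
c0,s0=np.cos(q[2]),np.sin(q[2])
d=o['eef_pos'][:2]-q[:2]; print('tcp in dock mm',1e3*np.array([c0*d[0]+s0*d[1],-s0*d[0]+c0*d[1]]))
E
sed -i 's/^T=shot/if __name__!="__main__": raise SystemExit\nT=shot/' fit.py
cat > geo.py <<'E'
from h import *
from scipy.spatial.transform import Rotation as R
np.set_printoptions(precision=4,suppress=True)
q=[.5464,-.2345,.209]
def proj(c,p):
    m=R.from_quat(c['rotation']).as_matrix().T@(np.array(p)-c['eye']); r=c['intrinsics']@m; return r[:2]/r[2]
def tw(p):
    p=np.array(p)/1000; c,s=np.cos(q[2]),np.sin(q[2]); return np.array([q[0]+c*p[0]-s*p[1],q[1]+s*p[0]+c*p[1],p[2]])
def tool(o,p): return o['eef_pos']+R.from_quat(o['tool_rot']).apply(np.array(p)/1000)
def dock(w):
    d=np.array(w)-[q[0],q[1],0]; c,s=np.cos(q[2]),np.sin(q[2]); return 1e3*np.array([c*d[0]+s*d[1],-s*d[0]+c*d[1],d[2]])
E
python3 - <<'E'
from geo import *
o=bot.get_obs(); print(o['clock'],o['eef_pos'],o['tool_rot'],o['ft_force']); print(dock(o['eef_pos']))
S=bot.camera('side');T=bot.camera('top')
for y in(21,35.7):
  for x in(-11,0,11):
    for z in (12,19):
      p=tool(o,(x,y,z)); print(y,x,z,'dock',dock(p),'side crop',(proj(S,p)-[290,130]+.5)*6-.5,'top crop',((proj(T,p)-[330,150]+.5)*[6,5.4]-.5))
E
```

```text
6.6 [ 0.5804 -0.256   0.1252] [-0.1029  0.9947  0.0003 -0.0005] [ 0.1862 -0.6248  0.6789]
[ 28.8522 -28.0683 125.2117]
21 -11 12 dock [ 39.8995  -7.0905 113.2163] side crop [229.3156 127.2288] top crop [336.4515 196.1145]
21 -11 19 dock [ 39.8932  -7.0856 106.2163] side crop [229.3387 139.2453] top crop [334.0977 197.5554]
21 0 12 dock [ 28.8996  -7.06   113.2263] side crop [251.0229 128.1156] top crop [341.3987 216.6587]
21 0 19 dock [ 28.8932  -7.0551 106.2263] side crop [250.9663 140.1391] top crop [339.0172 217.9923]
21 11 12 dock [ 17.8996  -7.0294 113.2363] side crop [272.7673 129.0038] top crop [346.3525 237.2304]
21 11 19 dock [ 17.8933  -7.0245 106.2364] side crop [272.6309 141.0343] top crop [343.9433 238.4565]
35.7 -11 12 dock [ 39.9403   7.6095 113.2266] side crop [226.7235 142.179 ] top crop [305.9153 201.6655]
35.7 -11 19 dock [ 39.934    7.6144 106.2266] side crop [226.7564 154.2583] top crop [303.7216 203.0776]
35.7 0 12 dock [ 28.9404   7.64   113.2366] side crop [248.6427 143.0875] top crop [310.8435 222.2193]
35.7 0 19 dock [ 28.934    7.6449 106.2366] side crop [248.5945 155.1738] top crop [308.6224 223.524 ]
35.7 11 12 dock [ 17.9404   7.6705 113.2466] side crop [270.5999 143.9975] top crop [315.7783 242.8006]
35.7 11 19 dock [ 17.9341   7.6754 106.2466] side crop [270.4702 156.0908] top crop [313.5296 243.9977]
```

Run:
```python
from geo import *
c=shot('side','s4.png');a=cv2.resize(c['img'][110:190,280:380,::-1],None,fx=8,fy=7.5,interpolation=cv2.INTER_CUBIC)
o=bot.get_obs();print(o['eef_pos'])
for y in(21,35.7):
  for x in(-11,11):
    p=((proj(c,tool(o,(x,y,19)))-[280,110]+.5)*[8,7.5]-.5).astype(int); cv2.circle(a,tuple(map(int,p)),3,(0,0,255),1)
a=np.clip(a.astype(float)*1.8,0,255).astype(np.uint8)
cv2.imwrite('pics/s4c.png',a)
```

```text
[ 0.5818 -0.2566  0.1274]
```

View pics/s4c.png

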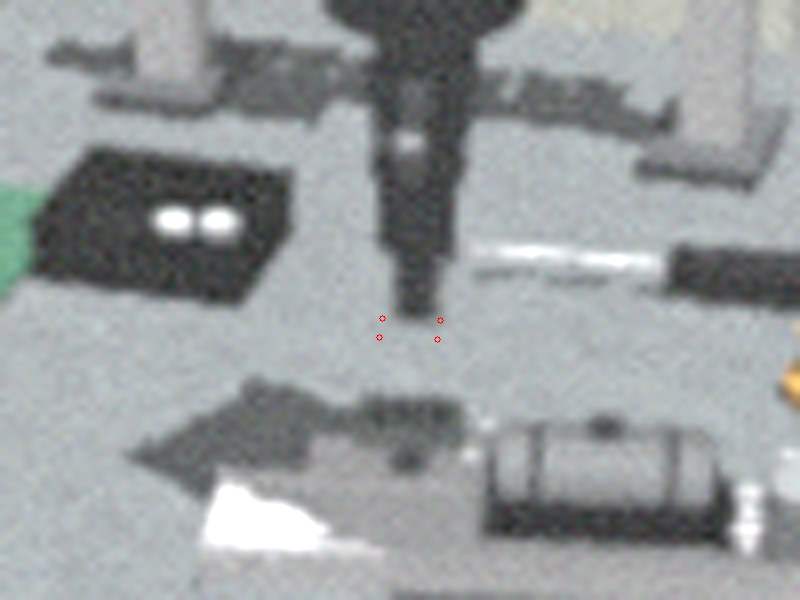

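```bash
python3 -m handwheel '[{"dx":0,"dy":0,"dz":0.5,"ax":0,"ay":0,"az":0},{"dx":0,"dy":0,"dz":0.5,"ax":0,"ay":0,"az":0},{"dx":0,"dy":0,"dz":0.5,"ax":0,"ay":0,"az":0},{"dx":0,"dy":0,"dz":0.5,"ax":0,"ay":0,"az":0},{"dx":0,"dy":0,"dz":0.5,"ax":0,"ay":0,"az":0},{"dx":0,"dy":0,"dz":0.3,"ax":0,"ay":0,"az":0},{"dx":0,"dy":0,"dz":0,"ax":0,"ay":0,"az":0},{"dx":0,"dy":0,"dz":0,"ax":0,"ay":0,"az":0}]'
python3 - <<'E'
from geo import *
c=shot('side','s5.png');a=cv2.resize(c['img'][140:220,290:390,::-1],None,fx=8,fy=7.5,interpolation=cv2.INTER_CUBIC)
o=bot.get_obs();print(o['eef_pos'],dock(o['eef_pos']),o['ft_force'])
a=np.clip(a.astype(float)*1.8,0,255).astype(np.uint8)
cv2.imwrite('pics/s5c.png',a)
c=shot('top','t5.png');cv2.imwrite('pics/t5c.png',np.clip(1.8*cv2.resize(c['img'][160:240,340:440,::-1],None,fx=8,fy=7.5,interpolation=cv2.INTER_CUBIC).astype(float),0,255))
E
```

```text
clock: 7.55
eef_pos: [0.5807, -0.2561, 0.0552]
tool_rot: [-0.103, 0.995, 0.0, -0.0]
ft_force: [-0.5, 0.8, 0.6]
grip_width: 0.0425
[ 0.5811 -0.2562  0.0557] [ 29.3858 -28.4635  55.7306] [-0.2297 -0.7829 -0.4571][ WARN:0@2.705] global loadsave.cpp:1063 imwrite_ Unsupported depth image for selected encoder is fallbacked to CV_8U.
```

View pics/s5c.png

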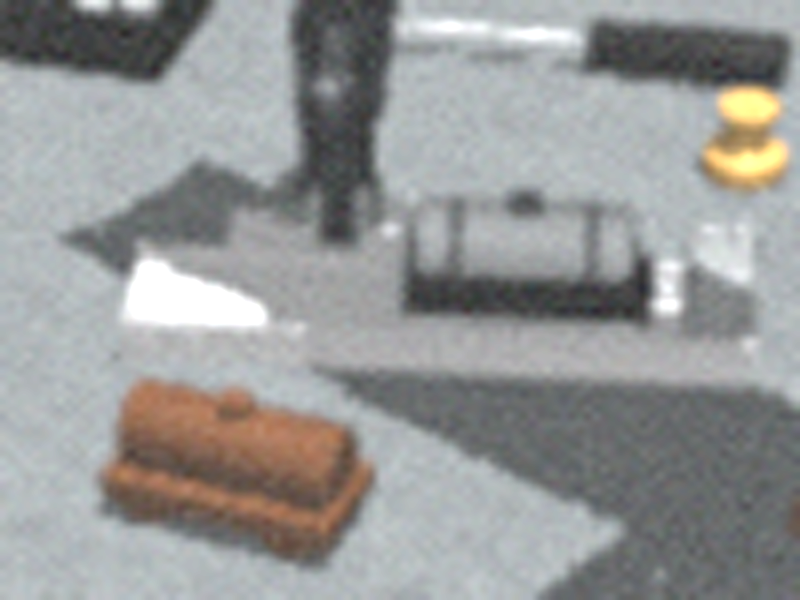

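View pics/t5c.png

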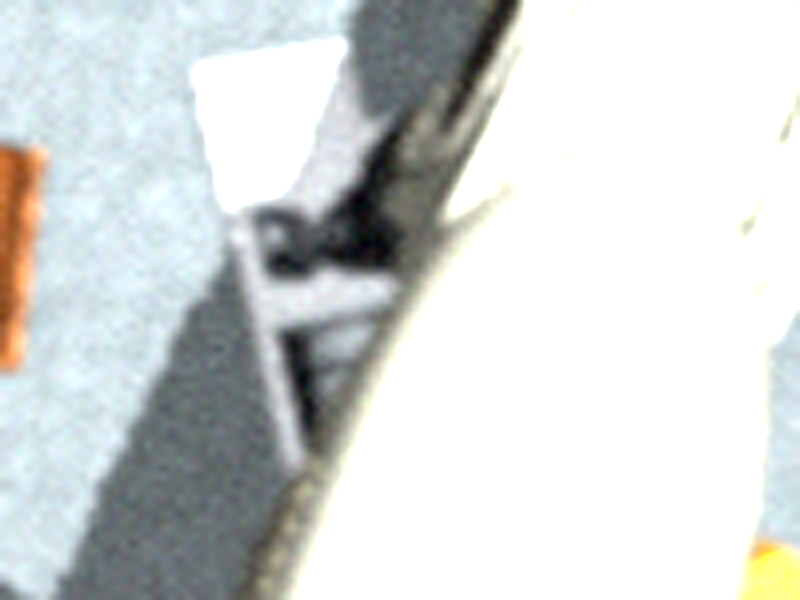

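```bash
python3 -m handwheel '[{"dx":0,"dy":0,"dz":0.1,"ax":0,"ay":0,"az":0},{"dx":0,"dy":0,"dz":0.1,"ax":0,"ay":0,"az":0},{"dx":0,"dy":0,"dz":0.1,"ax":0,"ay":0,"az":0},{"dx":0,"dy":0,"dz":0,"ax":0,"ay":0,"az":0},{"dx":0,"dy":0,"dz":0,"ax":0,"ay":0,"az":0}]'
python3 -m handwheel '[{"dx":0,"dy":0,"dz":0.1,"ax":0,"ay":0,"az":0},{"dx":0,"dy":0,"dz":0.1,"ax":0,"ay":0,"az":0},{"dx":0,"dy":0,"dz":0,"ax":0,"ay":0,"az":0},{"dx":0,"dy":0,"dz":0,"ax":0,"ay":0,"az":0}]'
```

```text
clock: 8.15
eef_pos: [0.5807, -0.2561, 0.0478]
tool_rot: [-0.103, 0.995, -0.0, 0.0]
ft_force: [0.6, -0.3, 0.3]
grip_width: 0.0429
clock: 8.55
eef_pos: [0.5808, -0.2562, 0.0428]
tool_rot: [-0.103, 0.995, -0.0, 0.0]
ft_force: [0.2, 0.1, 2.7]
grip_width: 0.0428
```

```bash
python3 -m handwheel '[{"dx":0,"dy":0,"dz":0.1,"ax":0,"ay":0,"az":0},{"dx":0,"dy":0,"dz":0.1,"ax":0,"ay":0,"az":0},{"dx":0,"dy":0,"dz":0.1,"ax":0,"ay":0,"az":0},{"dx":0,"dy":0,"dz":0,"ax":0,"ay":0,"az":0},{"dx":0,"dy":0,"dz":0,"ax":0,"ay":0,"az":0}]'
python3 - <<'E'
from geo import *
c=shot('side','s6.png');a=cv2.resize(c['img'][140:220,290:390,::-1],None,fx=8,fy=7.5,interpolation=cv2.INTER_CUBIC)
for i in range(4):
  o=bot.get_obs();print(o['eef_pos'],dock(o['eef_pos']),o['ft_force']); bot.camera('top')
a=np.clip(a.astype(float)*1.8,0,255).astype(np.uint8)
cv2.imwrite('pics/s6c.png',a)
E
```

```text
clock: 9.05
eef_pos: [0.5814, -0.2561, 0.036]
tool_rot: [-0.103, 0.995, -0.0, 0.001]
ft_force: [-0.2, 1.3, 5.9]
grip_width: 0.0429
[ 0.5814 -0.2561  0.0361] [ 29.7344 -28.4198  36.0843] [1.1399 1.4304 5.1714]
[ 0.5814 -0.2561  0.0361] [ 29.7141 -28.4152  36.0786] [0.7061 1.644  5.7357]
[ 0.5814 -0.2561  0.0361] [ 29.7282 -28.4253  36.0712] [-0.3893  1.0519  6.5928]
[ 0.5814 -0.2561  0.0361] [ 29.7315 -28.3772  36.094 ] [0.2155 1.3739 5.4512]
```

View pics/s6c.png

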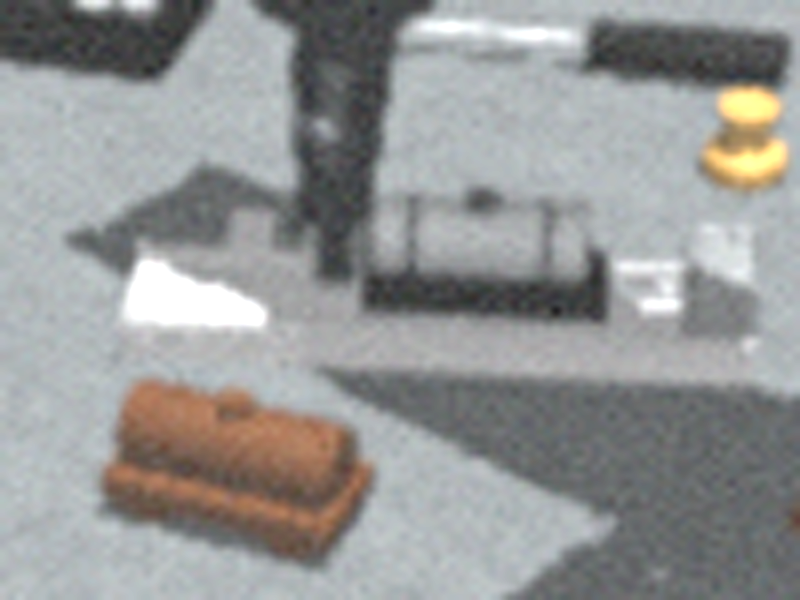

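```bash
python3 -m handwheel '[{"dx":0,"dy":0,"dz":0.06,"ax":0,"ay":0,"az":0},{"dx":0,"dy":0,"dz":0.04,"ax":0,"ay":0,"az":0},{"dx":0,"dy":0,"dz":0,"ax":0,"ay":0,"az":0},{"dx":0,"dy":0,"dz":0,"ax":0,"ay":0,"az":0}]'
python3 -m handwheel '[{"dx":0,"dy":0,"dz":0.06,"ax":0,"ay":0,"az":0},{"dx":0,"dy":0,"dz":0,"ax":0,"ay":0,"az":0},{"dx":0,"dy":0,"dz":0,"ax":0,"ay":0,"az":0}]'
```

```text
clock: 9.7
eef_pos: [0.5815, -0.2562, 0.0357]
tool_rot: [-0.103, 0.995, -0.001, 0.001]
ft_force: [-4.5, 3.0, 15.0]
grip_width: 0.0429
clock: 10.0
eef_pos: [0.5816, -0.2563, 0.0354]
tool_rot: [-0.103, 0.995, -0.001, 0.002]
ft_force: [-6.2, 4.1, 21.8]
grip_width: 0.0425
```

Run:
```python
from geo import *
c=shot('side','s7.png');
o=bot.get_obs();print(o['eef_pos'],dock(o['eef_pos']),o['ft_force'],o['joint_pos'])
a=cv2.resize(c['img'][145:205,300:380,::-1],None,fx=10,fy=10,interpolation=cv2.INTER_CUBIC)
a=np.clip(a.astype(float)*2,0,255).astype(np.uint8)
cv2.imwrite('pics/s7c.png',a)
c=shot('top','t7.png');cv2.imwrite('pics/t7c.png',np.clip(1.8*cv2.resize(c['img'][160:240,340:440,::-1],None,fx=8,fy=7.5,interpolation=cv2.INTER_CUBIC).astype(float),0,255).astype(np.uint8))
for i in range(3): print(bot.get_obs()['ft_force'],bot.get_obs()['ft_torque']);bot.camera('top')
```

```text
[ 0.5815 -0.2563  0.0354] [ 29.8594 -28.6046  35.3985] [-6.0615  3.9965 21.6295] [-0.415   0.6612  0.0783  0.9843 -0.0002 -0.621 ]
[-6.796   3.8559 21.5032] [ 0.2694  1.1369 -0.2207]
[-5.8107  4.4009 21.6172] [ 0.3245  1.1027 -0.2197]
[-5.0753  4.7828 21.3943] [ 0.2693  1.1202 -0.214 ]
```

View pics/s7c.png

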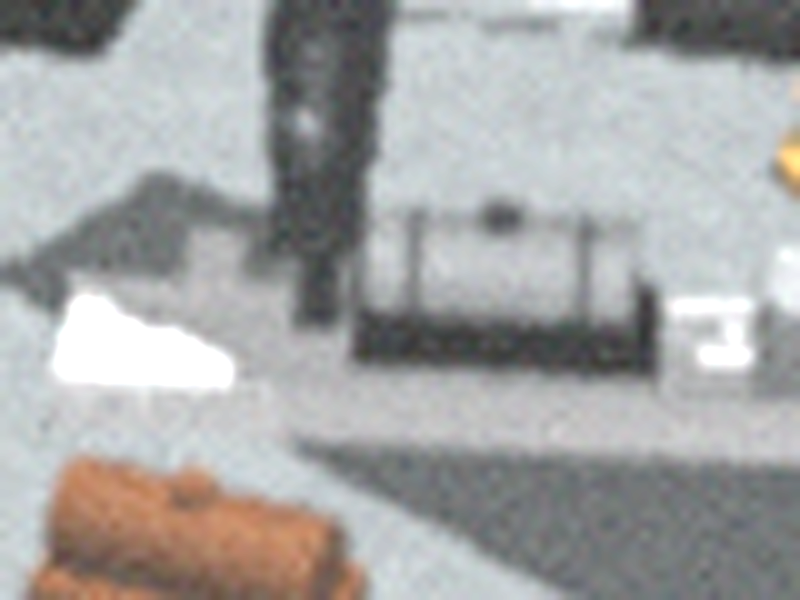

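View pics/t7c.png

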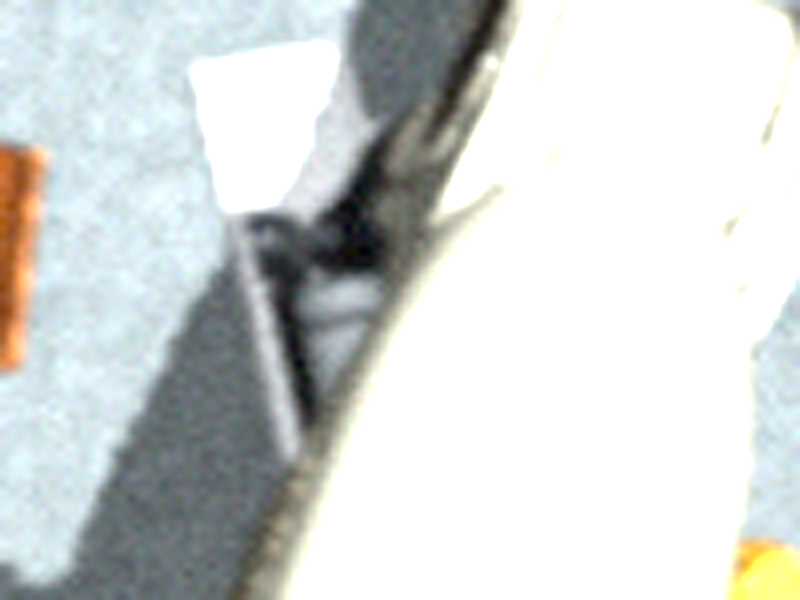

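Run:
```python
from geo import *
c=shot('side','s8.png')
a=cv2.imread('pics/s7.png')[145:205,300:380].astype(float);b=cv2.imread('pics/s8.png')[145:205,300:380].astype(float)
print(abs(a-b).mean(),cv2.phaseCorrelate(cv2.cvtColor(a.astype(np.float32),6),cv2.cvtColor(b.astype(np.float32),6)))
o=bot.get_obs();print(o['clock'],o['eef_pos'],o['ft_force'])
print(bot.job_done())
```

```text
2.817638888888889 ((0.02452582441127049, -0.06999450689362874), 0.972069670756658)
10.3 [ 0.5815 -0.2563  0.0354] [-5.8411  4.6277 22.654 ]
the job is handed in; nothing more can be done
None
```

I pressed the tank dock's pad down with one fingertip and caught the wagon on the other. I handed the job in at 10.3 s with the arm still holding it that way; no verdict was reported.

**Pad:** My last check showed about 22 N of vertical force. It rose steeply over the last half millimetre, so I take the pad to be at its stop. The measured torque places that force at the pad finger. Pad travel came only from the force curve: my two estimates of where contact began give about 12 mm and 14 mm at the stop.

**Wagon:** The side camera shows it about 16 mm out from its docked place, upright on its track. It did not move between the last two pictures.

**Checks that did not fully agree:**
- The ram's push on the stopping finger was not clear in the force reading. Sideways forces at the pad were stronger and pointed the other way (about 5 N).
- The enlarged side view first showed a gap of about 5 mm between the narrow fingertip and the chassis. The contact may be on the wider part of the finger, just above the tip. I infer contact because the wagon stopped there against the ram.

The box wagon, its dock and the loose things were not approached closely. I did not measure them again before handing in.

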